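# Open the food-waste caddy with its press lever and ease the lid shut

## Task

I am coming with both hands full of peelings, so open the countertop waste caddy for me: with your fingertips slide the yellow sandwich box out from under the caddy's press lever, then press the lever right down so that the lid stands fully open, and keep it fully open for about three seconds. Then let the lever up slowly under your fingers so that the lid comes down gently and does not slam, and take your hand away with the lid shut. Work the lid by the lever only, grip and lift nothing, and leave all the other things where they stand.

Things in the scene. Friction and masses are not known exactly. Their poses are not given: they have to be found in the camera images.
- caddy: Countertop food-waste caddy, a steel-sided box 190 mm deep (x), 200 mm wide (y), 191 mm high with its lid; it does not move. Origin at the centre of its underside on the worktop; x points from front to back, z up. The press lever comes out of the front wall (x = -95 mm), low down; the lid is hinged along the back rim and opens up and backwards.
- lever (a joint): Angle (rad) of the lever: 0 = up, lid shut; 0.25 = right down on its stop, lid fully open. It is linked to the lid, which turns 4.6 times as far. Its axis lies along the caddy's y, at caddy x = -45 mm, 52 mm up. The lid's weight pushes it back up: about 5 to 8 N on the pad when nearly shut, 2 to 4 N near fully open. Let go, the lid falls and slams.
- lever_pad (a point): Centre of the top face of the lever's flat rubber-covered pad, 60 mm deep (caddy x), 80 mm wide (caddy y), 10 mm thick; with the lever up it is level, 57 mm above the worktop, 70 mm in front of the front wall, 120 mm from the lever's axis. This point goes down about 30 mm in the full stroke.
- lever_front (a point): Middle of the pad's front edge, 30 mm in front of the pad's centre and 5 mm lower. The underside of the pad is 47 mm above the worktop with the lever up; its front edge comes down to about 10 mm above the worktop, so anything lying under it stops the lever.
- lever_front_left (a point): Front corner of the pad on the caddy's +y side, 37 mm from lever_front.
- lever_front_right (a point): Front corner of the pad on the caddy's -y side, 37 mm from lever_front.
- caddy_lid: The caddy's lid, 205 mm by 212 mm, about 20 mm thick. Origin at the middle of its front lip, 174 mm above the worktop when shut; the hinge is 205 mm behind it; its z axis is upright when shut and tilts 1.15 rad backwards when fully open.
- sandwich_box: Closed yellow plastic sandwich box, 150 mm (its x) by 115 mm (its y), 41 mm high, 0.2 to 0.4 kg, loose on the worktop. Origin at the centre of its underside. At the start its far end lies 15 to 45 mm under the front of the lever pad, with at least 5 mm of air between; it sticks out towards the robot.
- jam_jar: Glass jam jar with a twist cap, 68 mm across, 100 mm high, stands on the worktop beside the work. Origin at the centre of its underside.
- sugar_shaker: White ceramic sugar shaker with a steel top, 68 mm across, 126 mm high, stands on the worktop. Origin at the centre of its underside.
- mug: Blue mug, 80 mm across, 90 mm high, stands on the worktop. Origin at the centre of its underside.
- ramekin: Small white baking dish, 80 mm across, 45 mm high, stands on the worktop beside the caddy. Origin at the centre of its underside.
- scoop: Aluminium scoop, 190 mm long, 34 mm high, lies on the worktop beside the caddy. Origin on the worktop near the middle of its length.
- rolling_dowel: Wooden rolling dowel, 40 mm thick, 340 mm long, lies in its wooden rest. Origin under its middle.

How it is judged:
On the way, in this order (a step that is already met when the one before it is completed fails the run):
1. the sandwich box is out from under the lever pad (not ((x of lever_front in the frame of sandwich_box between -0.073 and 0.073 m and y of lever_front in the frame of sandwich_box between -0.055 and 0.055 m) or (x of lever_front_left in the frame of sandwich_box between -0.073 and 0.073 m and y of lever_front_left in the frame of sandwich_box between -0.055 and 0.055 m) or (x of lever_front_right in the frame of sandwich_box between -0.073 and 0.073 m and y of lever_front_right in the frame of sandwich_box between -0.055 and 0.055 m))), for 0.2 s.
2. the lever is right down and the lid stands fully open, kept so for 2.5 s (value of joint lever above 0.225 rad and angle between caddy_lid's own z axis and vertical above 1 rad), for 2.5 s.
3. the lid is shut again (value of joint lever below 0.015 rad and angle between caddy_lid's own z axis and vertical below 0.07 rad), for 0.3 s.
At the end, for the whole second after the job is handed in: The lid is shut (lever within 0.015 rad of up), the sandwich box lies flat and still on the worktop with no part of the lever pad's front edge over it, and the six other loose things are within 30 mm of where they stood (all of step 3 and not ((x of lever_front in the frame of sandwich_box between -0.073 and 0.073 m and y of lever_front in the frame of sandwich_box between -0.055 and 0.055 m) or (x of lever_front_left in the frame of sandwich_box between -0.073 and 0.073 m and y of lever_front_left in the frame of sandwich_box between -0.055 and 0.055 m) or (x of lever_front_right in the frame of sandwich_box between -0.073 and 0.073 m and y of lever_front_right in the frame of sandwich_box between -0.055 and 0.055 m)) and height (world z) of sandwich_box between -0.01 and 0.01 m and angle between sandwich_box's own z axis and vertical below 0.05 rad and linear speed of sandwich_box below 0.02 m/s and distance of each of jam_jar, sugar_shaker, mug, ramekin, scoop, rolling_dowel from where it was at the start of the episode below 0.03 m); the robot touches nothing.
It fails at once if the lid slams: it is still falling faster than 2.5 rad/s within the last 0.32 rad before shut (lever faster than 0.55 rad/s upwards below 0.07 rad) (value of joint lever below 0.07 rad and velocity of joint lever below -0.55 rad/s).
It fails at once if the lid itself is pushed or lifted by the hand or arm (over 1 N) (contact force between any of the fingers, the arm and caddy_lid above 1 N).
It fails at once if the sandwich box is lifted (15 mm) or tipped (0.2 rad) (height (world z) of sandwich_box above 0.015 m or angle between sandwich_box's own z axis and vertical above 0.2 rad).
It fails at once if another loose thing is moved by more than 30 mm, carried or knocked over (distance of any of jam_jar, sugar_shaker, mug, ramekin, scoop, rolling_dowel from where it was at the start of the episode above 0.03 m or angle between any of jam_jar, sugar_shaker, mug, ramekin's own z axis and vertical above 0.4 rad).
It also fails if it takes over 62 s, if anything falls off the work surface, if the arm or the gripper's body presses on something with over 40 N, if the wrist force passes 120 N, or if a joint passes its speed limit or range.

## Robot

A 6-joint arm with a two-finger parallel gripper is mounted at the origin on the work surface. World frame = base frame: x ahead of the robot, y to its left, z up, the work surface at z = 0. Lengths are in m, angles in rad, forces in N, time in s.
With the tool pointing down it reaches from about 0.375 to 0.925 m from the base axis. Payload 5.7 kg.
Tool frame: the origin (TCP) lies midway between the tips of the shut fingers; the grasp point (between the pads) lies 19 mm behind it; z points along the fingers, x is the direction in which the jaws open and shut, and the axes are right-handed (so a half turn about z gives the same grasp; the last joint's range is limited). The gripper opens to 85 mm and grips with 20 to 120 N. Pads are 22 mm wide; open, the fingers measure 114 mm over their backs; the gripper's body (76 mm by 85 mm) begins 54 mm behind the grasp point. The pads swing forward as they close: fully open they stand 13 mm farther back than shut.
Start: joints at [-1.405, 0.359, 1.51, -0, 1.272, -0.115], TCP at [0.166, -0.576, 0.231] pointing down, gripper open.
Joint ranges: [-2.97, 2.97], [-1.01, 2.36], [0.21, 2.38], [-0.96, 4.11], [0.2, 2.71], [-2.98, 2.98]. Speed limits (rad/s): [2.39, 2.39, 3.14, 3.14, 3.14, 3.14].

## Interface

Orientations are given as a unit quaternion [x, y, z, w].
In Python, from plant import r gives the robot as it stands. The module is installed in compiled form; this text tells all that it offers.
- The arm moves only by the tool play_rows, never from a script. Its arguments are lists of equal length, an entry for each row: "angular": the turn, a rotation vector about the tool's x, y, z in degrees, a list of three; "translation": the shift along the tool's x, y, z in m, a list of three; "jaw": the closure, from -1 (fully open) to 1 (shut). A call has 1 to 5 rows; each row shifts and turns the commanded pose from where the row before left it, along the tool's axes as they then stand; what a row does not reach is not made up. A row lasts 1/12 s, in which the tool goes at most 41.7 mm and 7.16 degrees, less where a joint would pass 70% of its speed; a pose out of reach is approached as far as the arm can. A call with a gripper value outside its range is refused whole. The fingers move at their own pace and stop on an object; the grip force is fixed at half the most. Time passes only in rows, so rows that do not move let the fingers close. It gives the time, the measured TCP pose, the force and the opening at its end, in the units of the state.
- r.sense(): the state, without advancing time (a new reading comes with each control period).
- r.capture(name): name is "side" or "top"; returns a dict with "frame" (420x560x3 uint8, red, green, blue), "camera_matrix" (3x3 intrinsics, pixels), "camera_from_world" (4x4, takes a point from world to camera coordinates). Camera axes: x right, y up, looking along -z (the intrinsics and any distortion apply to the point x, -y, -z); pixel columns grow to the right and rows downward; lengths in m; the calibration is good to about 2 mm. A picture is of the moment at which its call begins. There is no depth.
- r.hand_in(): hands the job in, once; it reports no verdict.
The state is a dict: "time_s": time; "qpos": joint angles; "qd": joint speeds; "joint_efforts": joint torques, N m; "tcp_pos": TCP position; "eef_rot": TCP orientation; "wrist_force": force on the tool from outside, world axes, zero at the start; "torque": the same for the moment, N m; "gripper_width": opening from 0.0 (shut) to 1.0 (fully open).
Only numpy, scipy, OpenCV 4.12 (cv2) and the standard library are available. Lean on these libraries where they do the work, as an engineer would, in place of code of your own. Each camera call takes 0.05 s, during which the arm holds its last target. There are 200 camera calls.

## Working session

There is one attempt and no reset: what is moved stays moved. The work goes in short steps, Python scripts to look and compute and a tool call to move; the robot and the scene stay as the last step left them, time stands still between calls to the robot, and variables do not carry over. Pictures are saved under pics/ and viewed, about 8 in all and at most 12, crops included, and the job is handed in when it is done.

Besides the shell and the picture viewer there is one more tool, called after ">>>" as name(argument=value, ...) on one line, values as JSON. play_rows: Moves the arm, as the interface text tells. Its arguments: {"type":"object","properties":{"angular":{"type":"array","items":{"type":"array","items":{"type":"number"}}},"translation":{"type":"array","items":{"type":"array","items":{"type":"number"}}},"jaw":{"type":"array","items":{"type":"number"}}},"required":["angular","translation","jaw"]}

View pics/top0.png

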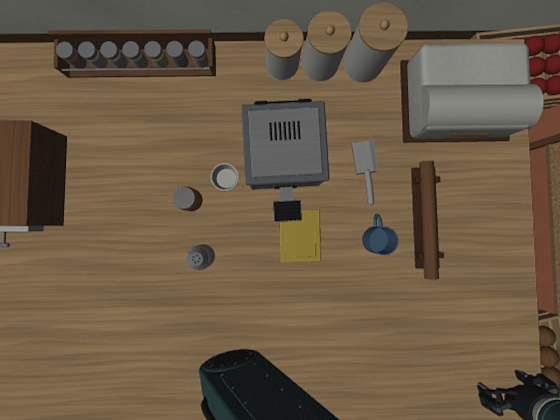

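View pics/side0.png

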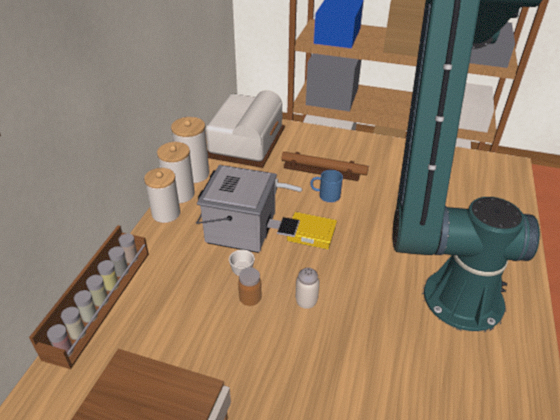

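Top view: caddy at about (286,145), pad about (287,211), yellow box about (300,236), mug (380,240), scoop (368,170), shaker (200,257), jar (187,198). I'll enlarge the pad and box region.

```bash
python3 - <<'E'
from h import *
im=cv2.imread('pics/top0.png')[170:280,240:350]
cv2.imwrite('pics/crop0.png',cv2.resize(im,None,fx=5,fy=5,interpolation=cv2.INTER_CUBIC))
for n,u,v,z in [('caddyBL',243,103,.19),('BR',325,101,.19),('FL',246,188,.185),('FR',328,183,.185),('padc',287,210,.057),('box',300,236,.041),('mug',380,240,.09),('shaker',200,257,.12),('jar',187,198,.1),('scoopend',371,203,.02)]: print(n,ray('top0.png',u,v,z).round(3))
E
```

```text
caddyBL [0.84  0.005 0.19 ]
BR [ 0.843 -0.201  0.19 ]
FL [0.627 0.001 0.185]
FR [ 0.636 -0.204  0.185]
padc [ 0.576 -0.105  0.057]
box [ 0.501 -0.142  0.041]
mug [ 0.487 -0.358  0.09 ]
shaker [0.454 0.129 0.12 ]
jar [0.611 0.166 0.1  ]
scoopend [ 0.593 -0.355  0.02 ]
```

View pics/crop0.png

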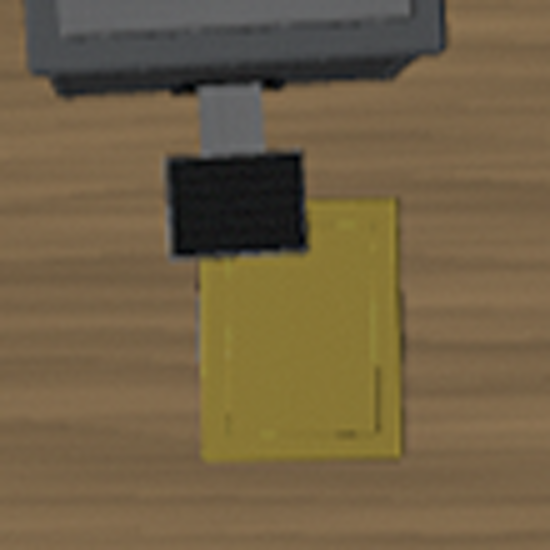

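Crop: box corners at (397,199), (402,457), (203,460); pad corners at (167,156), (302,150), (307,250), (172,257). The box can be pushed sideways towards −y, with the mug about 11 cm away.

```bash
python3 - <<'E'
from h import *
f=lambda c,q,z:ray('top0.png',240+c/5,170+q/5,z)
for n,c,q,z in [('boxFR',397,199,.041),('NR',402,457,.041),('NL',203,460,.041),('pBL',167,156,.057),('pBR',302,150,.057),('pFR',307,250,.057),('pFL',172,257,.057)]: print(n,f(c,q,z).round(4))
s=r.sense();print(R.from_quat(s['eef_rot']).as_matrix().round(3))
M=R.from_quat(s['eef_rot'])
# target tool x along +world x or -x
for sx in (1,-1):
    T=R.from_matrix(np.array([[sx,0,0],[0,-sx,0],[0,0,-1]]).T); print(sx,np.rad2deg((M.inv()*T).as_rotvec()).round(1))
E
```

```text
boxFR [ 0.5751 -0.1992  0.041 ]
NR [ 0.4277 -0.1984  0.041 ]
NL [ 0.4284 -0.0848  0.041 ]
pBL [ 0.6012 -0.0674  0.057 ]
pBR [ 0.6032 -0.1439  0.057 ]
pFR [ 0.5466 -0.1455  0.057 ]
pFL [ 0.5441 -0.0691  0.057 ]
[[ 0.277 -0.961 -0.   ]
 [-0.961 -0.277  0.002]
 [-0.002 -0.    -1.   ]]
1 [ -0.1   0.1 -73.9]
-1 [1.000e-01 1.000e-01 1.061e+02]
```

>>> play_rows(angular=[[0,0,-7],[0,0,-7],[0,0,-7],[0,0,-7],[0,0,-7]], translation=[[0,0,0],[0,0,0],[0,0,0],[0,0,0],[0,0,0]], jaw=[0,0,0,0,0])

```text
time_s: 0.52
tcp_pos: [0.1662, -0.5761, 0.2307]
eef_rot: [0.944, -0.33, -0.0, -0.001]
wrist_force: [0.2, 0.2, -0.0]
gripper_width: 0.5
```

>>> play_rows(angular=[[0,0,-7],[0,0,-7],[0,0,-7],[0,0,-7],[0,0,-7]], translation=[[0,0,0],[0,0,0],[0,0,0],[0,0,0],[0,0,0]], jaw=[0,0,0,0,0])

```text
time_s: 0.93
tcp_pos: [0.1662, -0.5761, 0.2308]
eef_rot: [1.0, -0.031, -0.0, -0.001]
wrist_force: [-1.3, -0.3, 0.2]
gripper_width: 0.501
```

>>> play_rows(angular=[[0,0,-3.9],[0,0,0],[0,0,0],[0,0,0],[0,0,0]], translation=[[0,0,0],[0.018,-0.03,0],[0.018,-0.03,0],[0.018,-0.03,0],[0.018,-0.03,0]], jaw=[0,0,0,0,0])

```text
time_s: 1.35
tcp_pos: [0.2386, -0.4549, 0.2307]
eef_rot: [1.0, -0.001, -0.0, -0.001]
wrist_force: [0.7, -0.6, -0.2]
gripper_width: 0.498
```

>>> play_rows(angular=[[0,0,0],[0,0,0],[0,0,0],[0,0,0],[0,0,0]], translation=[[0.0165,-0.0275,0],[0.0165,-0.0275,0],[0.0165,-0.0275,0],[0.0165,-0.0275,0],[0.0165,-0.0275,0]], jaw=[0,0,0,0,0])

```text
time_s: 1.77
tcp_pos: [0.3211, -0.3174, 0.2311]
eef_rot: [1.0, -0.0, -0.0, -0.0]
wrist_force: [1.0, -1.0, -0.2]
gripper_width: 0.505
```

>>> play_rows(angular=[[0,0,0],[0,0,0],[0,0,0],[0,0,0],[0,0,0]], translation=[[0.0165,-0.0275,0],[0.0165,-0.0275,0],[0.0165,-0.0275,0],[0.0165,-0.0275,0],[0.0165,-0.0275,0]], jaw=[0,0,0,0,0])

```text
time_s: 2.18
tcp_pos: [0.4036, -0.1799, 0.2312]
eef_rot: [1.0, -0.0, -0.0, -0.0]
wrist_force: [0.4, 0.0, -0.3]
gripper_width: 0.498
```

>>> play_rows(angular=[[0,0,0],[0,0,0],[0,0,0],[0,0,0],[0,0,0]], translation=[[0.0165,-0.0275,0],[0.0165,-0.0275,0],[0.0165,-0.0275,0],[0.0165,-0.0275,0],[0.0165,-0.0275,0]], jaw=[0,0,0,0,0])

```text
time_s: 2.6
tcp_pos: [0.4862, -0.0424, 0.2311]
eef_rot: [1.0, -0.0, -0.0, -0.0]
wrist_force: [-0.1, -0.3, -0.4]
gripper_width: 0.503
```

>>> play_rows(angular=[[0,0,0],[0,0,0],[0,0,0],[0,0,0],[0,0,0]], translation=[[0,0,0.03],[0,0,0.03],[0,0,0.03],[0,0,0.03],[0,0,0.02]], jaw=[0,0,0,0,0])

```text
time_s: 3.02
tcp_pos: [0.4843, -0.0434, 0.0888]
eef_rot: [1.0, 0.0, -0.002, -0.0]
wrist_force: [0.1, -0.2, -0.8]
gripper_width: 0.498
```

>>> play_rows(angular=[[0,0,0],[0,0,0],[0,0,0],[0,0,0],[0,0,0]], translation=[[0,0,0.02],[0,0,0.02],[0,0,0.02],[0,0,0.015],[0,0,0]], jaw=[0,0,0,0,0])

```text
time_s: 3.43
tcp_pos: [0.4836, -0.0435, 0.0137]
eef_rot: [1.0, -0.0, -0.003, -0.001]
wrist_force: [-0.3, 0.3, -0.2]
gripper_width: 0.498
```

>>> play_rows(angular=[[0,0,0],[0,0,0],[0,0,0],[0,0,0],[0,0,0]], translation=[[0,0.006,0],[0,0.006,0],[0,0.006,0],[0,0.006,0],[0,0.006,0]], jaw=[0,0,0,0,0])

```text
time_s: 3.85
tcp_pos: [0.4865, -0.0749, 0.0172]
eef_rot: [1.0, -0.0, 0.001, 0.0]
wrist_force: [0.6, 0.8, 1.2]
gripper_width: 0.5
```

>>> play_rows(angular=[[0,0,0],[0,0,0],[0,0,0],[0,0,0],[0,0,0]], translation=[[0,0.006,0],[0,0.006,0],[0,0.006,0],[0,0.006,0],[0,0.006,0]], jaw=[0,0,0,0,0])

```text
time_s: 4.27
tcp_pos: [0.4858, -0.1046, 0.0163]
eef_rot: [1.0, -0.0, -0.0, -0.0]
wrist_force: [0.1, 2.1, 1.7]
gripper_width: 0.497
```

```bash
python3 - <<'E'
from h import *
a=cap('side','s1.png')['frame'][190:270,260:360]; b=cap('top','t1.png')['frame'][170:280,260:400]
f=lambda i:cv2.resize(i[:,:,::-1],(400,300),interpolation=cv2.INTER_CUBIC)
cv2.imwrite('pics/c1.png',np.hstack([f(a),f(b)]))
E
```

```text
(no output)
```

View pics/c1.png

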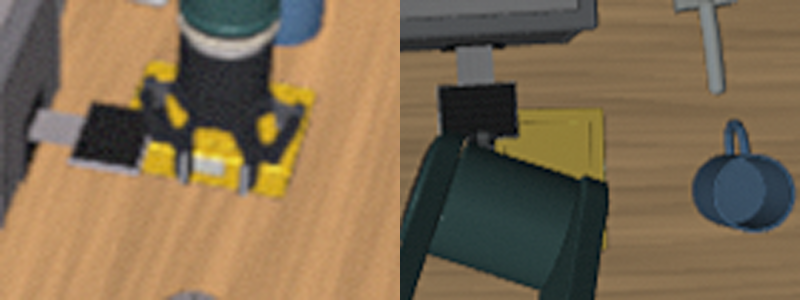

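The side view shows both fingertips flat on the box's side and the box sliding straight. The gripper passes close to the pad front, so I'll ease towards the robot a little as I continue.

>>> play_rows(angular=[[0,0,0],[0,0,0],[0,0,0],[0,0,0],[0,0,0]], translation=[[-0.002,0.006,0],[-0.002,0.006,0],[-0.002,0.006,0],[-0.002,0.006,0],[-0.002,0.006,0]], jaw=[0,0,0,0,0])

```text
time_s: 4.78
tcp_pos: [0.4755, -0.1346, 0.0163]
eef_rot: [1.0, -0.0, -0.0, -0.0]
wrist_force: [0.4, 0.7, -0.3]
gripper_width: 0.497
```

>>> play_rows(angular=[[0,0,0],[0,0,0],[0,0,0],[0,0,0],[0,0,0]], translation=[[0,0.006,0],[0,0.006,0],[0,0.006,0],[0,0.005,0],[0,0.003,0]], jaw=[0,0,0,0,0])

```text
time_s: 5.2
tcp_pos: [0.476, -0.1609, 0.0163]
eef_rot: [1.0, -0.0, 0.0, 0.0]
wrist_force: [0.2, 0.7, -0.2]
gripper_width: 0.5
```

>>> play_rows(angular=[[0,0,0],[0,0,0],[0,0,0],[0,0,0],[0,0,0]], translation=[[-0.004,-0.012,0],[-0.004,-0.012,0],[-0.004,0,-0.03],[0,0,-0.03],[0,0,-0.03]], jaw=[0,0,0,1,1])

```text
time_s: 5.62
tcp_pos: [0.4617, -0.1337, 0.1065]
eef_rot: [1.0, 0.0, -0.002, -0.001]
wrist_force: [0.7, -0.2, 0.6]
gripper_width: 0.224
```

```bash
python3 - <<'E'
from h import *
a=cap('side','s2.png')['frame'][170:280,200:350]; b=cap('top','t2.png')['frame'][170:280,260:410]
f=lambda i:cv2.resize(i[:,:,::-1],(400,293),interpolation=cv2.INTER_CUBIC)
cv2.imwrite('pics/c2.png',np.hstack([f(a),f(b)]))
E
```

```text
(no output)
```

View pics/c2.png

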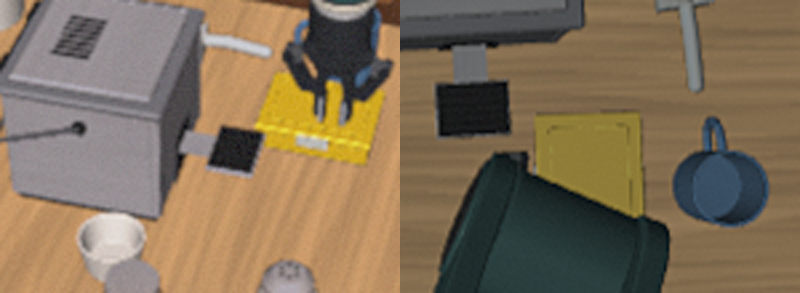

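Box is clear of the pad (about 25 mm of gap) and well short of the mug. Now over the pad with the fingers shut.

>>> play_rows(angular=[[0,0,0],[0,0,0],[0,0,0],[0,0,0],[0,0,0]], translation=[[0.025,-0.007,0],[0.025,-0.007,0],[0.025,-0.007,0],[0.026,-0.007,0],[0,0,0.015]], jaw=[1,1,1,1,1])

```text
time_s: 6.13
tcp_pos: [0.5716, -0.1067, 0.0931]
eef_rot: [1.0, 0.001, 0.005, 0.001]
wrist_force: [1.4, -0.8, 1.0]
gripper_width: 0.003
```

>>> play_rows(angular=[[0,0,0],[0,0,0],[0,0,0],[0,0,0],[0,0,0]], translation=[[0,0,0.01],[0,0,0.01],[0,0,0.005],[0,0,0.004],[0,0,0.004]], jaw=[1,1,1,1,1])

```text
time_s: 6.55
tcp_pos: [0.5638, -0.108, 0.0577]
eef_rot: [1.0, -0.0, -0.001, -0.0]
wrist_force: [-0.3, -0.0, -0.1]
gripper_width: -0.001
```

>>> play_rows(angular=[[0,0,0],[0,0,0],[0,0,0],[0,0,0],[0,0,0]], translation=[[0,0,0.002],[0,0,0.002],[0,0,0.002],[0,0,0.002],[0,0,0.002]], jaw=[1,1,1,1,1])

```text
time_s: 6.97
tcp_pos: [0.564, -0.108, 0.0489]
eef_rot: [1.0, -0.0, -0.0, -0.0]
wrist_force: [-2.9, -0.0, 4.5]
gripper_width: -0.004
```

>>> play_rows(angular=[[0,0,0],[0,0,0],[0,0,0],[0,0,0],[0,0,0]], translation=[[0,0,0.002],[0,0,0.002],[0,0,0.002],[0,0,0.002],[0,0,0.002]], jaw=[1,1,1,1,1])

```text
time_s: 7.38
tcp_pos: [0.5646, -0.108, 0.0386]
eef_rot: [1.0, -0.0, 0.0, -0.0]
wrist_force: [-2.1, 1.3, 3.7]
gripper_width: -0.001
```

>>> play_rows(angular=[[0,0,0],[0,0,0],[0,0,0],[0,0,0],[0,0,0]], translation=[[0,0,0.002],[0,0,0.002],[0,0,0.002],[0,0,0.001],[0,0,0.001]], jaw=[1,1,1,1,1])

```text
time_s: 7.8
tcp_pos: [0.5655, -0.1083, 0.0302]
eef_rot: [1.0, -0.0, 0.0, 0.0]
wrist_force: [0.1, 0.9, 2.9]
gripper_width: -0.001
```

>>> play_rows(angular=[[0,0,0],[0,0,0],[0,0,0],[0,0,0]], translation=[[0,0,0.001],[0,0,0.001],[0,0,0.001],[0,0,0.001]], jaw=[1,1,1,1])

```text
time_s: 8.13
tcp_pos: [0.5652, -0.1083, 0.0263]
eef_rot: [1.0, -0.0, 0.0, 0.0]
wrist_force: [0.4, -0.1, 1.6]
gripper_width: 0.005
```

>>> play_rows(angular=[[0,0,0],[0,0,0]], translation=[[0,0,0.001],[0,0,0.001]], jaw=[1,1])

```text
time_s: 8.3
tcp_pos: [0.5654, -0.1083, 0.0252]
eef_rot: [1.0, -0.0, 0.0, 0.0]
wrist_force: [-3.1, 0.4, 19.5]
gripper_width: 0.0
```

>>> play_rows(angular=[[0,0,0],[0,0,0]], translation=[[0,0,0.001],[0,0,0.001]], jaw=[1,1])

```text
time_s: 8.47
tcp_pos: [0.5657, -0.1083, 0.0248]
eef_rot: [1.0, -0.0, 0.001, 0.0]
wrist_force: [-7.0, 2.3, 34.5]
gripper_width: -0.001
```

The lever is on its stop: force jumped from 2 to 34 N at z ≈ 0.025. I'll ease off slightly and hold.

>>> play_rows(angular=[[0,0,0],[0,0,0],[0,0,0],[0,0,0],[0,0,0]], translation=[[0,0,-0.001],[0,0,-0.0005],[0,0,0],[0,0,0],[0,0,0]], jaw=[1,1,1,1,1])

```text
time_s: 8.88
tcp_pos: [0.5653, -0.1083, 0.0253]
eef_rot: [1.0, -0.0, 0.001, 0.0]
wrist_force: [-2.9, 0.7, 16.4]
gripper_width: 0.0
```

```bash
python3 - <<'E'
from h import *
a=cap('side','s3.png')['frame'][120:280,180:360]
cv2.imwrite('pics/c3.png',cv2.resize(a[:,:,::-1],None,fx=3,fy=3,interpolation=cv2.INTER_CUBIC)); print(r.sense()['wrist_force'])
E
```

```text
[-2.21026111  1.01943766 15.34718378]
```

View pics/c3.png

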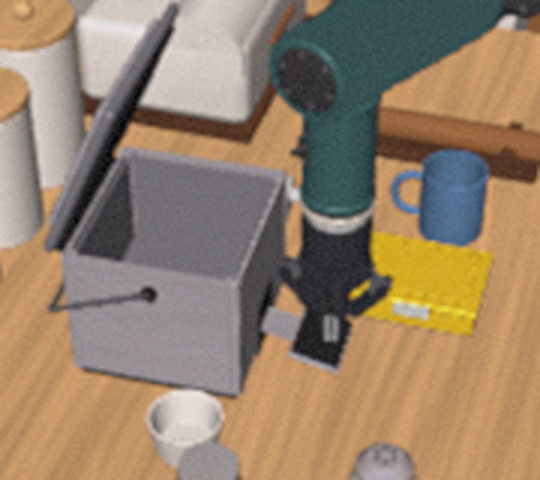

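The lid stands fully open (roughly 65° back) and the pad is down under the fingertips at (325,330). Holding until about t = 12.

>>> play_rows(angular=[[0,0,0],[0,0,0],[0,0,0],[0,0,0],[0,0,0]], translation=[[0,0,0],[0,0,0],[0,0,0],[0,0,0],[0,0,0]], jaw=[1,1,1,1,1])

```text
time_s: 9.35
tcp_pos: [0.5653, -0.1083, 0.0253]
eef_rot: [1.0, -0.0, 0.001, 0.0]
wrist_force: [-1.6, 0.4, 15.5]
gripper_width: -0.0
```

>>> play_rows(angular=[[0,0,0],[0,0,0],[0,0,0],[0,0,0],[0,0,0]], translation=[[0,0,0],[0,0,0],[0,0,0],[0,0,0],[0,0,0]], jaw=[1,1,1,1,1])

```text
time_s: 9.77
tcp_pos: [0.5654, -0.1082, 0.0253]
eef_rot: [1.0, -0.0, 0.001, 0.0]
wrist_force: [-1.6, 1.2, 14.9]
gripper_width: 0.001
```

>>> play_rows(angular=[[0,0,0],[0,0,0],[0,0,0],[0,0,0],[0,0,0]], translation=[[0,0,0],[0,0,0],[0,0,0],[0,0,0],[0,0,0]], jaw=[1,1,1,1,1])

```text
time_s: 10.18
tcp_pos: [0.5654, -0.1083, 0.0253]
eef_rot: [1.0, -0.0, 0.001, 0.0]
wrist_force: [-2.3, 0.9, 15.8]
gripper_width: 0.0
```

>>> play_rows(angular=[[0,0,0],[0,0,0],[0,0,0],[0,0,0],[0,0,0]], translation=[[0,0,0],[0,0,0],[0,0,0],[0,0,0],[0,0,0]], jaw=[1,1,1,1,1])

```text
time_s: 10.6
tcp_pos: [0.5653, -0.1083, 0.0253]
eef_rot: [1.0, -0.0, 0.001, 0.0]
wrist_force: [-1.9, 0.7, 16.0]
gripper_width: -0.0
```

>>> play_rows(angular=[[0,0,0],[0,0,0],[0,0,0],[0,0,0],[0,0,0]], translation=[[0,0,0],[0,0,0],[0,0,0],[0,0,0],[0,0,0]], jaw=[1,1,1,1,1])

```text
time_s: 11.02
tcp_pos: [0.5653, -0.1083, 0.0253]
eef_rot: [1.0, -0.0, 0.001, 0.0]
wrist_force: [-2.7, 0.7, 16.2]
gripper_width: -0.002
```

>>> play_rows(angular=[[0,0,0],[0,0,0],[0,0,0],[0,0,0],[0,0,0]], translation=[[0,0,0],[0,0,0],[0,0,0],[0,0,0],[0,0,0]], jaw=[1,1,1,1,1])

```text
time_s: 11.43
tcp_pos: [0.5653, -0.1082, 0.0253]
eef_rot: [1.0, -0.0, 0.001, 0.0]
wrist_force: [-3.1, 1.1, 15.3]
gripper_width: -0.0
```

>>> play_rows(angular=[[0,0,0],[0,0,0],[0,0,0],[0,0,0],[0,0,0]], translation=[[0,0,0],[0,0,0],[0,0,0],[0,0,0],[0,0,0]], jaw=[1,1,1,1,1])

```text
time_s: 11.85
tcp_pos: [0.5653, -0.1083, 0.0253]
eef_rot: [1.0, -0.0, 0.001, 0.0]
wrist_force: [-2.6, 0.9, 15.7]
gripper_width: -0.002
```

Held for over 3 s. Letting up slowly, at about 18 mm/s (0.14 rad/s at the lever).

>>> play_rows(angular=[[0,0,0],[0,0,0],[0,0,0],[0,0,0],[0,0,0]], translation=[[0,0,-0.0015],[0,0,-0.0015],[0,0,-0.0015],[0,0,-0.0015],[0,0,-0.0015]], jaw=[1,1,1,1,1])

```text
time_s: 12.27
tcp_pos: [0.564, -0.1079, 0.031]
eef_rot: [1.0, -0.0, -0.001, -0.0]
wrist_force: [-2.6, -1.4, 2.7]
gripper_width: -0.002
```

>>> play_rows(angular=[[0,0,0],[0,0,0],[0,0,0],[0,0,0],[0,0,0]], translation=[[0,0,-0.0015],[0,0,-0.0015],[0,0,-0.0015],[0,0,-0.0015],[0,0,-0.0015]], jaw=[1,1,1,1,1])

```text
time_s: 12.68
tcp_pos: [0.5645, -0.1079, 0.0389]
eef_rot: [1.0, -0.0, -0.0, -0.0]
wrist_force: [-3.1, -0.1, 2.7]
gripper_width: -0.003
```

>>> play_rows(angular=[[0,0,0],[0,0,0],[0,0,0],[0,0,0],[0,0,0]], translation=[[0,0,-0.0015],[0,0,-0.0015],[0,0,-0.0015],[0,0,-0.0015],[0,0,-0.0015]], jaw=[1,1,1,1,1])

```text
time_s: 13.1
tcp_pos: [0.5647, -0.108, 0.0465]
eef_rot: [1.0, -0.0, -0.0, -0.0]
wrist_force: [-3.4, 0.1, 3.9]
gripper_width: -0.007
```

>>> play_rows(angular=[[0,0,0],[0,0,0],[0,0,0],[0,0,0],[0,0,0]], translation=[[0,0,-0.001],[0,0,-0.001],[0,0,-0.001],[0,0,-0.001],[0,0,-0.001]], jaw=[1,1,1,1,1])

```text
time_s: 13.52
tcp_pos: [0.5648, -0.108, 0.0514]
eef_rot: [1.0, -0.0, -0.0, -0.0]
wrist_force: [-4.6, 0.7, 5.1]
gripper_width: -0.002
```

>>> play_rows(angular=[[0,0,0],[0,0,0],[0,0,0],[0,0,0],[0,0,0]], translation=[[0,0,-0.001],[0,0,-0.001],[0,0,-0.001],[0,0,-0.001],[0,0,-0.001]], jaw=[1,1,1,1,1])

```text
time_s: 13.93
tcp_pos: [0.565, -0.108, 0.0565]
eef_rot: [1.0, -0.0, 0.0, -0.0]
wrist_force: [-4.1, 0.7, 5.7]
gripper_width: 0.003
```

>>> play_rows(angular=[[0,0,0],[0,0,0],[0,0,0],[0,0,0],[0,0,0]], translation=[[0,0,-0.001],[0,0,-0.001],[0,0,-0.001],[0,0,-0.001],[0,0,-0.001]], jaw=[1,1,1,1,1])

```text
time_s: 14.35
tcp_pos: [0.5653, -0.1081, 0.0613]
eef_rot: [1.0, -0.0, 0.0, 0.0]
wrist_force: [-0.2, -0.1, 0.1]
gripper_width: -0.004
```

Contact was lost gently near z ≈ 0.058, which means the lever is up. Retreating up and back.

>>> play_rows(angular=[[0,0,0],[0,0,0],[0,0,0],[0,0,0],[0,0,0]], translation=[[0,0,-0.005],[0,0,-0.02],[-0.01,0,-0.03],[-0.03,0,-0.03],[-0.03,0,-0.03]], jaw=[1,1,1,1,1])

```text
time_s: 14.77
tcp_pos: [0.4961, -0.1082, 0.1765]
eef_rot: [1.0, 0.0, 0.0, 0.0]
wrist_force: [-0.3, -0.4, 0.3]
gripper_width: -0.001
```

>>> play_rows(angular=[[0,0,0],[0,0,0],[0,0,0],[0,0,0],[0,0,0]], translation=[[-0.03,0,-0.02],[-0.03,0,0],[0,0,0],[0,0,0],[0,0,0]], jaw=[1,1,1,1,1])

```text
time_s: 15.18
tcp_pos: [0.4367, -0.1083, 0.1957]
eef_rot: [1.0, -0.0, 0.001, 0.0]
wrist_force: [0.5, 0.2, -0.1]
gripper_width: -0.006
```

```bash
python3 - <<'E'
from h import *
a=cap('side','s4.png')['frame'][120:320,150:400]; b=cap('top','t4.png')['frame'][120:320,160:410]
o=cv2.imread('pics/top0.png')[120:320,160:410]
f=lambda i:cv2.resize(i,(400,320),interpolation=cv2.INTER_CUBIC)
cv2.imwrite('pics/c4.png',np.hstack([f(a[:,:,::-1]),f(b[:,:,::-1])]))
E
```

```text
(no output)
```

View pics/c4.png

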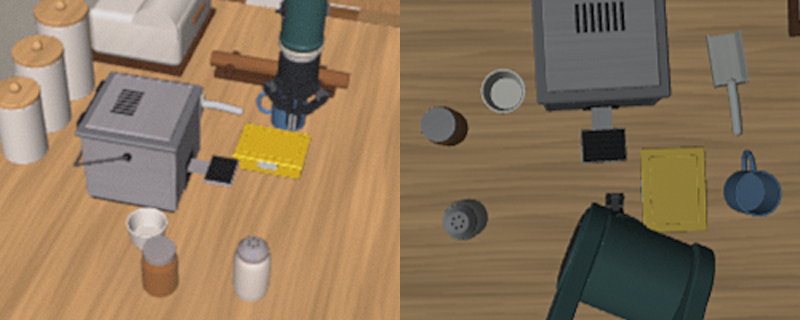

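The lid is shut, the pad is up, and the box lies flat and clear to the right of the pad. The other things stand where they were and the hand is free, so I'm handing in.

```bash
python3 -c "
from plant import r
print(r.hand_in())"
```

```text
the job is handed in; nothing more can be done
None
```

The caddy lid was opened by the lever, held open and let down again, and the job is handed in; the hand-in reports no verdict.

- **Sandwich box:** I slid it sideways with the fingertips, about 85 mm towards −y. It now lies flat, with about 25 mm of clear space beside the lever pad and well short of the mug.
- **Opening:** I pressed the lever onto its stop, where the force rose sharply to 34 N, then eased to about 15 N. It was held there for about 3.4 s, and the side picture showed the lid fully open.
- **Closing:** I let the lever up at 12–18 mm/s at the fingertips. They stayed in contact with it until it was up, so the lid did not slam.
- **Last checks:** The final pictures show the lid shut, the lever up and the hand clear, with a wrist force near 0. The other things look unmoved by eye; I did not measure them again. The clock stood at about 15 s. No check failed or disagreed.

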